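# Find and clamp the high spot of a drive roller on the run-out gauge

## Task

Lift the red transport saddle off the run-out gauge and stand it upright in the grey tray, then slide the gauge's carriage fully home so that its plunger bears on the brass roller. Turn the roller by its crank until the needle has dropped into the blue band, then on until it stands in the green band at the top of its swing, and leave it there. Finally swing the orange clamp lever over to its shut stop and let go, without disturbing the other things on the bench.

Things in the scene. Friction and masses are not known exactly. Their poses are not given: they have to be found in the camera images.
- rig: Run-out gauge, a fixed fixture: grey base plate 170 mm (rig x) by 460 mm (rig y, from -150 to +310) by 20 mm on the bench. Origin on the roller's upright axis at bench height. Along rig y from + to -: carriage with dial, red saddle, brass roller (70 mm diameter) on centres under a blue bridge (165 x 34 mm, top 116 mm above the bench) with the crank above it, clamp lever. Rig z is up.
- spindle (a point): Point on the roller's upright axis, the centre of the crank handle's 55 mm circle, 168 mm above the bench, level with crank_grip. The crank turns endlessly either way, takes about 1.5 N at the handle and stays where it is left.
- crank_grip (a point): Middle of the black crank handle: an upright round grip, 22 mm diameter, from 134 to 196 mm above the bench, on a 55 mm crank arm (arm top 132 mm above the bench). It spins freely on its pin, so a gripper may hold it and go round without turning. At the start it is on the rig -y side of the axis, within 0.8 rad. Use its position only.
- carriage (a joint): Carriage slide, m: grows towards the roller (rig -y); 0.080 is fully home against its stop, the start is 0 to 0.008 (backed off). Friction 5 N; stays where it is left. The red saddle stands in its way.
- carriage_grip (a point): On the carriage's black upright push post (20 mm diameter, 49 to 141 mm above the bench), 124 mm above the bench. The white-faced black dial (96 mm diameter, its top and needle 92 mm above the bench) begins 17 mm from this axis on its rig -y side.
- plunger (a joint): Sprung plunger of the carriage, m pushed in: 0 when free, 0.004 to 0.020 as the roller turns once with the carriage home (the roller runs 8 mm off centre, its high side is not marked). 1 to 2 N. 0.020 is the high spot.
- needle (a joint): Red needle on the dial face, rad; 100 rad per m of plunger, anticlockwise from above as the plunger is pushed in. 0 free, lowest about 0.40, highest about 2.00 with the carriage home. Blue band on the dial 0.22 to 0.52, green band 1.86 to 2.12.
- clamp (a joint): Clamp lever, rad: 0 open, 1.57 shut against its stop; grows clockwise from above. Starts 0 to 0.3; stays where it is left (about 1.5 N at the knob).
- clamp_grip (a point): On the clamp lever's upright orange knob (18 mm diameter, 80 to 138 mm above the bench), 118 mm above the bench, 60 mm from its pivot.
- clamp_pivot (a point): On the upright pivot axis of the clamp lever, level with clamp_grip. Lever open: the knob lies towards rig +x and -y at 45 degrees; shut: towards rig -x and -y.
- saddle_center (a point): Centre of the loose red plastic saddle (130 g), 57 mm above its underside. 60 mm (its x) by 45 mm (its y) by 114 mm tall; two legs straddle the plunger rod, and it stands on the rig's plate (20 mm above the bench), axes nearly as the rig's; lift it straight up by at least 90 mm. Its z is up.
- saddle_grip (a point): Middle of the saddle's upright grip rib, 98 mm above its underside: 18 mm thick along saddle x, 45 mm along y, 40 mm tall (74 to 114 mm above the underside).
- tray: Grey open tray, fixed, 180 (its x) by 150 (its y) by 30 mm, walls and floor 5 mm; origin under its centre, on the bench.
- multimeter: Bystander to leave alone: yellow multimeter 150 x 78 x 34 mm; origin at its underside's centre.
- fan: Bystander to leave alone: black axial fan 120 x 120 x 38 mm, lying flat; origin at its underside's centre.
- capacitor: Bystander to leave alone: dark violet round capacitor, 50 mm diameter, 65 mm tall; origin at its underside's centre.
- transformer: Bystander to leave alone: yellow and dark transformer 90 x 85 x 60 mm; origin at its underside's centre.
- screwdriver: Bystander to leave alone: red-handled screwdriver 190 mm long, lying; origin at its underside's centre.
- spray_can: Bystander to leave alone: blue spray can, 60 mm diameter, 170 mm tall; origin at its underside's centre.
- screw_jar: Bystander to leave alone: jar with black cap, 64 mm diameter, 70 mm tall; origin at its underside's centre.
Things that resemble listed ones, but are neither listed nor needed, are in the scene too. What is meant by the part that bears saddle_center is not pink or turquoise, and is the smaller of those in its own colour.

How it is judged:
On the way, in this order (a step that is already met when the one before it is completed fails the run):
1. the red saddle stands upright in the tray (x of saddle_center in the frame of tray between -0.06 and 0.06 m and y of saddle_center in the frame of tray between -0.055 and 0.055 m and z of saddle_center in the frame of tray below 0.068 m and angle between saddle_center's own z axis and vertical below 0.15 rad), for 0.2 s.
2. the carriage is fully home (value of joint carriage above 0.0785 m), for 0.2 s.
3. with the carriage home, the needle has dropped into the blue band (below 0.52) (value of joint carriage above 0.0785 m and value of joint needle between 0.22 and 0.52 rad), for 0.02 s.
4. with the carriage home, the needle stands in the green band (above 1.86) (value of joint carriage above 0.0785 m and value of joint needle above 1.86 rad and value of joint clamp below 1.2 rad), for 0.2 s.
5. the clamp lever is at its shut stop (value of joint carriage above 0.0785 m and value of joint needle above 1.86 rad and value of joint clamp above 1.4 rad), for 0.1 s.
At the end, for the whole second after the job is handed in: Saddle upright (within 0.15 rad) on the tray's floor, its centre within 60 mm (tray x) and 55 mm (tray y) of the tray's; carriage home (over 0.0785); needle in the green band (over 1.86); clamp shut (over 1.4 rad) (all of step 1 and all of step 5); the robot touches nothing.
It fails at once if a bystander is moved by more than 30 mm (distance of any of multimeter, fan, capacitor, transformer, screwdriver, spray_can, screw_jar from where it was at the start of the episode above 0.03 m).
It also fails if it takes over 72 s, if anything falls off the work surface, if the arm or the gripper's body presses on something with over 40 N, if the wrist force passes 120 N, or if a joint passes its speed limit or range.

## Robot

A 6-joint arm with a two-finger parallel gripper is mounted at the origin on the work surface. World frame = base frame: x ahead of the robot, y to its left, z up, the work surface at z = 0. Lengths are in m, angles in rad, forces in N, time in s.
With the tool pointing down it reaches from about 0.375 to 0.75 m from the base axis. Payload 9 kg.
Tool frame: the origin (TCP) lies at the very end of the fingers, on their centre line; the grasp point (between the pads) lies 19 mm behind it (env.tcp_to_grasp is the distance from the TCP to the grasp point, in m); z points along the fingers, x is the direction in which the jaws open and shut, and the axes are right-handed (so a half turn about z gives the same grasp; the last joint's range is limited). The gripper opens to 85 mm and grips with 20 to 120 N. Pads are 22 mm wide; open, the fingers measure 114 mm over their backs; the gripper's body (76 mm by 85 mm) begins 54 mm behind the grasp point. The pads swing forward as they close: fully open they stand 13 mm farther back than shut.
Start: joints at [-1.396, 0.104, 0.097, 1.564, 0, 1.353], TCP at [0.23, -0.554, 0.231] pointing down, gripper open.
Joint ranges: [-2.99, 2.99], [-0.84, 1.86], [-1.1, 1.16], [-1.84, 2.11], [-1.51, 1.56], [-3.14, 3.14]. Speed limits (rad/s): [2.22, 2.22, 2.57, 3.14, 3.14, 3.14].

## Interface

Orientations are given as a 3x3 rotation matrix whose columns are the frame's x, y, z axes.
In Python, from workcell import env gives the robot as it stands. The module is installed in compiled form; this text tells all that it offers.
- The arm moves only by the shell command python3 -m pendant 'ROWS'. ROWS is a JSON object of lists of equal length, an entry for each row: "translation": the shift along the world's x, y, z in m, a list of three; "dr": the turn, a rotation vector about the world's x, y, z in rad, a list of three; "hand": the opening in per cent of the stroke, from 0 (shut) to 100 (fully open). In form: {"translation": [[tx, ty, tz], ...], "dr": [[rx, ry, rz], ...], "hand": [hand, ...]}. A call has exactly 5 rows; each row is the pose to reach, as a shift and turn from the pose commanded when the call began; what a row does not reach only later rows make up. A row lasts 1/10 s, in which the tool goes at most 50 mm and 8.59 degrees, less where a joint would pass 70% of its speed; a pose out of reach is approached as far as the arm can. A call with a gripper value outside its range is refused whole. The fingers move at their own pace and stop on an object; the grip force is fixed at half the most. Time passes only in rows, so rows that repeat a pose let the fingers close, or fill a call up. It gives the time, the measured TCP pose, the force and the opening at its end, in the units of the state.
- env.sense(): the state, without advancing time (a new reading comes with each control period).
- env.capture(name): name is "side" or "top"; returns a dict with "frame" (384x512x3 uint8, blue, green, red), "z_map" (384x512 float32, m along the optical axis (not along the pixel's ray), 0 where there is no reading), "K" (3x3 intrinsics, pixels), "k1" (the pictures are not rectified: a ray, as slopes to the right and down, at radius r is drawn at 1 + k1 r^2 times it, then the intrinsics apply), "R" (3x3) and "t" (3): a world point X has camera coordinates R X + t. Camera axes: x right, y down, z forward; pixel columns grow to the right and rows downward; lengths in m; the calibration is good to about 2 mm. A picture is of the moment at which its call begins.
- env.finish_job(): hands the job in, once; it reports no verdict.
The state is a dict: "t": time; "joints": joint angles; "qd": joint speeds; "tau": joint torques, N m; "tool_pos": TCP position; "tool_rot": TCP orientation; "wrist_force": force on the tool from outside, world axes, zero at the start; "torque": the same for the moment, N m; "opening": opening from 0.0 (shut) to 1.0 (fully open).
Only numpy, scipy, OpenCV 4.12 (cv2) and the standard library are available. Lean on these libraries where they do the work, as an engineer would, in place of code of your own. Each camera call takes 0.05 s, during which the arm holds its last target. There are 200 camera calls.

## Working session

There is one attempt and no reset: what is moved stays moved. The work goes in short steps, Python scripts to look and compute and a shell command to move; the robot and the scene stay as the last step left them, time stands still between calls to the robot, and variables do not carry over. Pictures are saved under pics/ and viewed, about 8 in all and at most 12, crops included, and the job is handed in when it is done.

```bash
mkdir -p pics
cat > h.py <<'E'
import numpy as np, cv2
from workcell import env
def cap(n,save=None):
    c=env.capture(n)
    if save: cv2.imwrite('pics/'+save,c['frame'])
    return c
def px2w(c,u,v,z=None,height=None):
    K=c['K'];k1=c['k1'];k1=float(np.ravel(k1)[0])
    xd=(u-K[0,2])/K[0,0];yd=(v-K[1,2])/K[1,1]
    x,y=xd,yd
    for _ in range(20):
        s=1+k1*(x*x+y*y);x,y=xd/s,yd/s
    R,t=np.array(c['R']),np.array(c['t']).ravel()
    d=R.T@np.array([x,y,1]);o=-R.T@t
    if height is not None: return o+d*(height-o[2])/d[2]
    if z is None: z=c['z_map'][int(v),int(u)]
    return o+d*z
def cloud(c):
    K=c['K'];k1=float(np.ravel(c['k1'])[0])
    v,u=np.mgrid[0:384,0:512].astype(float)
    xd=(u-K[0,2])/K[0,0];yd=(v-K[1,2])/K[1,1];x,y=xd,yd
    for _ in range(20):
        s=1+k1*(x*x+y*y);x,y=xd/s,yd/s
    z=c['z_map'];R,t=np.array(c['R']),np.array(c['t']).ravel()
    P=np.stack([x*z,y*z,z],-1)
    W=(P-t)@R; W[z==0]=np.nan
    return W
E
python3 - <<'E'
from h import *
a=cap('top');b=cap('side')
np.savez('v0.npz',top=cloud(a),side=cloud(b),ft=a['frame'],fs=b['frame'])
cv2.imwrite('pics/top0.png',cv2.resize(a['frame'],(800,600),interpolation=cv2.INTER_CUBIC));cv2.imwrite('pics/side0.png',b['frame'])
for c in(a,b):print(-np.array(c['R']).T@np.ravel(c['t']),c['K'][0,0],c['k1'])
print(env.tcp_to_grasp, env.sense())
E
```

```text
[ 0.28468366 -0.00435976  1.50844252] 480.7363967638327 -0.03589446183639416
[-0.00183566  1.01388749  1.08070263] 478.43912860504565 0.06953703742410919
0.0187 {'t': 0.1, 'joints': array([-1.39572611e+00,  1.04622996e-01,  9.65426610e-02,  1.56385639e+00,
        2.45432503e-05,  1.35305834e+00]), 'qd': array([-0.0003707 , -0.00105014,  0.00227134, -0.00067073, -0.00146737,
       -0.00085921]), 'tau': array([ 7.51291896e-03, -5.58208394e+01,  5.04717958e+01,  1.29837950e-02,
       -1.44368350e-04,  8.90201363e-06]), 'tool_pos': array([ 0.22961564, -0.55402385,  0.23060737]), 'tool_rot': array([[ 3.82784131e-01, -9.23837799e-01, -1.74462968e-04],
       [-9.23837151e-01, -3.82784075e-01,  1.12723907e-03],
       [-1.10816770e-03, -2.70313856e-04, -9.99999349e-01]]), 'wrist_force': array([-0.99233949,  1.50885268,  0.23905569]), 'torque': array([-0.01191114, -0.03939015,  0.03667136]), 'opening': 1.000274287820742}
```

View pics/top0.png

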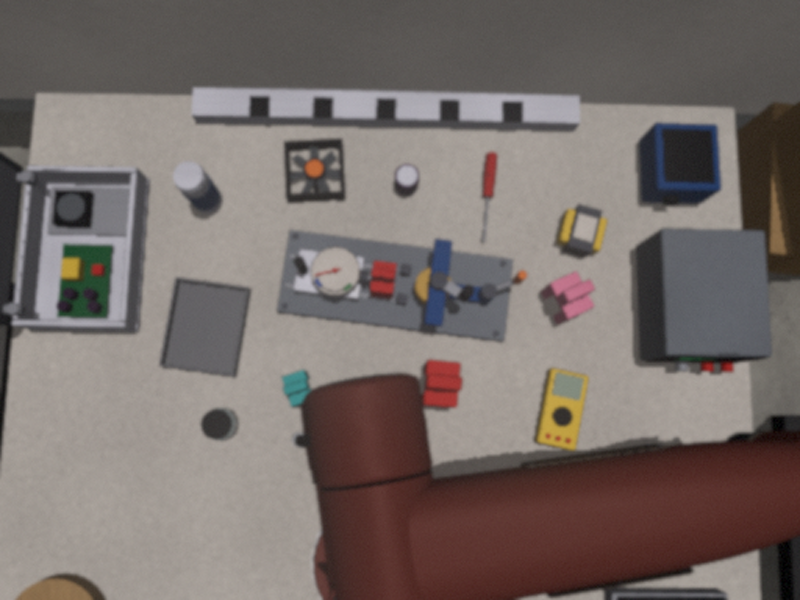

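View pics/side0.png

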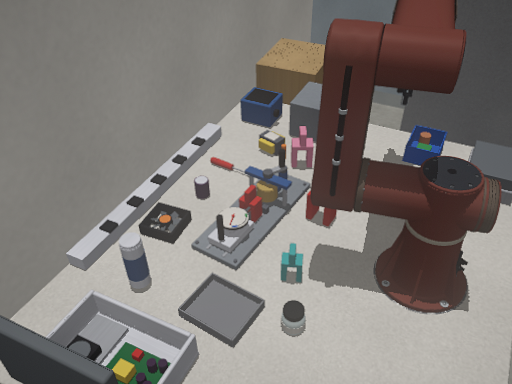

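The top view shows four saddle-like things, in 800x600 pixels:
- a small red one on the rig at (383,278)
- a larger red one at (442,383)
- a pink one at (570,296)
- a turquoise one at (296,388)

The small red one on the rig, between the dial (335,272) and the roller, fits the description. The tray is the dark grey one at (206,327).

Run:
```python
from h import *
d=np.load('v0.npz');W=d['top'];f=d['ft']
def at(u,v): 
    p=W[int(v/1.5625)-1:int(v/1.5625)+2,int(u/1.5625)-1:int(u/1.5625)+2].reshape(-1,3);return np.nanmedian(p,0).round(3)
for n,p in dict(post=(300,265),dial=(335,272),saddle=(383,280),bridgeT=(442,245),bridgeB=(434,320),c290=(290,236),c513=(511,264),c500=(502,336),c280=(281,310),knob=(521,275),tray=(206,327),t1=(177,284),t2=(246,290),t3=(235,372),t4=(166,364),bigred=(442,383),pink=(570,296),crank=(488,293),c2=(467,293),fan=(314,168),cap=(406,178),drv=(488,180),can=(190,175),tf=(583,230),mm=(562,408),jar=(219,423)).items(): print(n,at(*p))
# rig plate points
z=W[...,2]; m=(abs(z-.02)<.005)
m[:140]=0;m[225:]=0;m[:,:175]=0;m[:,335:]=0
pts=W[m][:,:2].astype(np.float32);print(m.sum(),cv2.minAreaRect(pts))
t=(z<.012)&(z>-.01)
g=f.max(-1)<95
for lo,hi in[(.022,.036)]:
    m=(z>lo)&(z<hi)&np.isfinite(z);m[:170]=0;m[245:]=0;m[:,:98]=0;m[:,165:]=0
    print(m.sum(),cv2.minAreaRect(W[m][:,:2].astype(np.float32)))
hsv=cv2.cvtColor(f,cv2.COLOR_BGR2HSV)
def blob(m,box):
    M=np.zeros_like(m);u0,v0,u1,v1=[int(x/1.5625) for x in box];M[v0:v1,u0:u1]=m[v0:v1,u0:u1];return M
red=((hsv[...,0]<8)|(hsv[...,0]>172))&(hsv[...,1]>120)
M=blob(red,(365,255,402,305))
for lo,hi in[(.125,.14),(.08,.125)]:
    q=W[M&(z>lo)&(z<hi)];print('sad',len(q),np.round(q.mean(0),4),cv2.minAreaRect(q[:,:2].astype(np.float32)))
blu=(hsv[...,0]>100)&(hsv[...,0]<130)&(hsv[...,1]>120)
q=W[blob(blu,(420,235,460,330))&(z>.105)&(z<.125)];print('bridge',len(q),q.mean(0).round(4),cv2.minAreaRect(q[:,:2].astype(np.float32)))
crop=f[140:225,170:345];cv2.imwrite('pics/crop0.png',cv2.resize(crop,None,fx=4.5,fy=4.5,interpolation=cv2.INTER_CUBIC))
```

```text
post [0.556 0.153 0.136]
dial [0.553 0.092 0.087]
saddle [ 0.535 -0.001  0.102]
bridgeT [ 0.604 -0.11   0.115]
bridgeB [ 0.461 -0.096  0.116]
c290 [0.637 0.191 0.02 ]
c513 [ 0.592 -0.26   0.017]
c500 [ 0.441 -0.24   0.022]
c280 [0.486 0.204 0.021]
knob [ 0.543 -0.257  0.137]
tray [0.451 0.355 0.006]
t1 [0.536 0.413 0.02 ]
t2 [0.528 0.276 0.024]
t3 [0.36  0.288 0.023]
t4 [0.377 0.427 0.01 ]
bigred [ 0.34  -0.108  0.161]
pink [ 0.505 -0.345  0.149]
crank [ 0.518 -0.202  0.088]
c2 [ 0.499 -0.149  0.196]
fan [0.778 0.147 0.035]
cap [ 0.752 -0.041  0.065]
drv [ 0.761 -0.213  0.025]
can [0.713 0.36  0.17 ]
tf [ 0.652 -0.397  0.062]
mm [ 0.3   -0.352  0.041]
jar [0.263 0.304 0.069]
4228 ((0.5788807272911072, -0.028809577226638794), (0.4603777825832367, 0.24390627443790436), 83.52786254882812)
396 ((0.45114630460739136, 0.3507668673992157), (0.15288370847702026, 0.18087510764598846), 83.05018615722656)
sad 93 [ 0.5439 -0.0012  0.1328] ((0.5447642803192139, -0.0012414902448654175), (0.04168364778161049, 0.018747910857200623), 84.258544921875)
sad 181 [5.376e-01 1.000e-04 9.560e-02] ((0.5432631373405457, 0.0003588777035474777), (0.0427827313542366, 0.05853322148323059), 85.76798248291016)
bridge 303 [ 0.5219 -0.1041  0.1158] ((0.529140055179596, -0.10489746928215027), (0.026715144515037537, 0.15247710049152374), 83.5369644165039)
```

View pics/crop0.png

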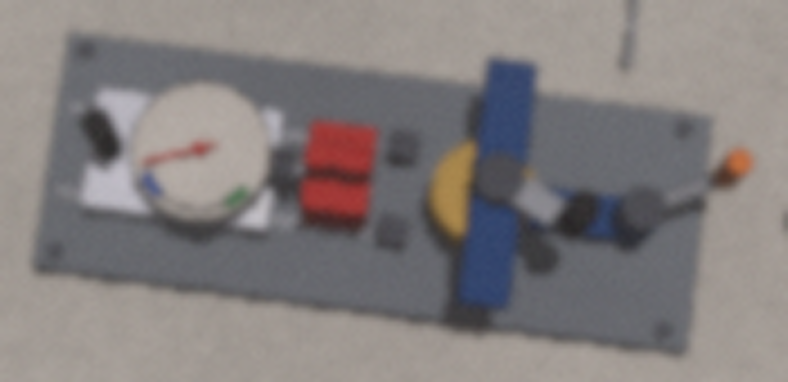

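The crop confirms the small red saddle at crop (340,175), with its rib across the plunger rod. The needle is at rest, the crank grip is at (578,213) and the orange knob at (738,163). I'll refine a few points and set out.

```bash
python3 - <<'E'
from h import *
d=np.load('v0.npz');W=d['top'];z=W[...,2]
for n,(x,y,lo,hi,r) in dict(post=(.556,.153,.132,.146,.02),crank=(.499,-.149,.185,.205,.02),knob=(.543,-.257,.128,.146,.02),rib=(.544,0,.125,.142,.035),hub=(.53,-.105,.118,.15,.03)).items():
    m=(z>lo)&(z<hi)&(np.hypot(W[...,0]-x,W[...,1]-y)<r);q=W[m];print(n,m.sum(),q.mean(0).round(4),((q.max(0)+q.min(0))/2).round(4),np.ptp(q,0).round(3))
m=(z>.02)&(z<.22)&(W[...,1]<-.3)&(W[...,0]>.2);q=W[m]
m=(np.abs(W[...,1]+.6)<.15)&(z>.1)&(W[...,0]>.3)&(W[...,0]<.65);q=W[m];print('box',np.nanmin(q,0),np.nanmax(q,0))
E
python3 -m pendant '{"translation":[[0.02,0.035,0.02],[0.045,0.075,0.035],[0.07,0.115,0.045],[0.095,0.155,0.045],[0.12,0.195,0.045]],"dr":[[0,0,0.12],[0,0,0.24],[0,0,0.36],[0,0,0.48],[0,0,0.60]],"hand":[100,100,100,100,100]}'
```

```text
post 36 [0.5625 0.1574 0.1401] [0.5621 0.1588 0.1391] [0.017 0.018 0.01 ]
crank 49 [ 0.5038 -0.1505  0.1946] [ 0.5043 -0.1504  0.1932] [0.019 0.02  0.016]
knob 32 [ 0.5449 -0.2589  0.1364] [ 0.5451 -0.259   0.1353] [0.014 0.016 0.013]
rib 100 [5.441e-01 4.000e-04 1.328e-01] [5.445e-01 3.000e-04 1.332e-01] [0.021 0.044 0.013]
hub 167 [ 0.529  -0.1085  0.1308] [ 0.53   -0.1097  0.1291] [0.057 0.046 0.022]
box [ 0.39330332 -0.72189531  0.10004915] [ 0.63771469 -0.51842028  0.15926042]
t: 0.6
tool_pos: [0.3503, -0.3578, 0.2764]
tool_rot: [[0.84, -0.543, 0.0], [-0.543, -0.84, -0.0], [0.001, 0.0, -1.0]]
wrist_force: [1.1, 0.5, -0.2]
opening: 1.0
```

```bash
python3 -m pendant '{"translation":[[0.02,0.04,0],[0.04,0.08,0],[0.06,0.12,0],[0.08,0.16,0],[0.10,0.20,0]],"dr":[[0,0,0.10],[0,0,0.20],[0,0,0.30],[0,0,0.40],[0,0,0.48]],"hand":[100,100,100,100,100]}'
python3 -m pendant '{"translation":[[0.02,0.04,0],[0.04,0.08,0],[0.07,0.12,-0.01],[0.09,0.15,-0.03],[0.094,0.158,-0.05]],"dr":[[0,0,0],[0,0,0],[0,0,0],[0,0,0],[0,0,0]],"hand":[70,70,70,70,70]}'
python3 - <<'E'
from h import *
s=env.sense();print(s['tool_pos'].round(4),s['joints'].round(2),s['opening'],s['t'])
E
```

```text
t: 1.1
tool_pos: [0.4501, -0.1575, 0.2761]
tool_rot: [[0.996, -0.094, -0.0], [-0.094, -0.996, 0.0], [-0.0, -0.0, -1.0]]
wrist_force: [-0.0, -0.3, 1.0]
opening: 0.999
t: 1.6
tool_pos: [0.5449, 0.0018, 0.2253]
tool_rot: [[0.996, -0.094, 0.0], [-0.094, -0.996, 0.001], [0.0, -0.001, -1.0]]
wrist_force: [-0.1, -0.7, -0.6]
opening: 0.702
[0.5449 0.0018 0.2253] [-0.24 -0.07 -0.09  1.55  0.    1.43] 0.7022013722472271 1.6
```

```bash
python3 -m pendant '{"translation":[[-0.001,-0.001,-0.04],[-0.001,-0.001,-0.08],[-0.001,-0.001,-0.105],[-0.001,-0.001,-0.12],[-0.001,-0.001,-0.122]],"dr":[[0,0,0],[0,0,0],[0,0,0],[0,0,0],[0,0,0]],"hand":[70,70,70,70,70]}'
python3 -m pendant '{"translation":[[0,0,0],[0,0,0],[0,0,0],[0,0,0],[0,0,0]],"dr":[[0,0,0],[0,0,0],[0,0,0],[0,0,0],[0,0,0]],"hand":[0,0,0,0,0]}'
python3 -m pendant '{"translation":[[0,0,0.01],[0,0,0.03],[0,0,0.06],[0,0,0.10],[0,0,0.13]],"dr":[[0,0,0],[0,0,0],[0,0,0],[0,0,0],[0,0,0]],"hand":[0,0,0,0,0]}'
```

```text
t: 2.1
tool_pos: [0.5415, -0.0021, 0.1025]
tool_rot: [[0.995, -0.098, -0.003], [-0.098, -0.995, 0.001], [-0.003, -0.0, -1.0]]
wrist_force: [-0.5, -0.3, -0.5]
opening: 0.701
t: 2.6
tool_pos: [0.5437, -0.0027, 0.1059]
tool_rot: [[0.995, -0.098, 0.003], [-0.098, -0.995, -0.001], [0.003, 0.0, -1.0]]
wrist_force: [0.5, -0.4, 6.7]
opening: 0.198
t: 3.1
tool_pos: [0.5426, -0.0023, 0.237]
tool_rot: [[0.995, -0.098, 0.001], [-0.098, -0.995, -0.0], [0.001, 0.0, -1.0]]
wrist_force: [0.4, 0.4, -1.1]
opening: 0.196
```

```bash
python3 -m pendant '{"translation":[[-0.005,0.02,0.02],[-0.02,0.06,0.03],[-0.035,0.105,0.03],[-0.05,0.15,0.03],[-0.06,0.195,0.03]],"dr":[[0,0,0],[0,0,0],[0,0,0],[0,0,0],[0,0,0]],"hand":[0,0,0,0,0]}'
python3 -m pendant '{"translation":[[-0.01,0.045,0],[-0.02,0.085,0],[-0.03,0.125,0],[-0.033,0.15,-0.02],[-0.033,0.158,-0.05]],"dr":[[0,0,0],[0,0,0],[0,0,0],[0,0,0],[0,0,0]],"hand":[0,0,0,0,0]}'
python3 - <<'E'
from h import *
a=cap('top');cv2.imwrite('pics/top1.png',a['frame'][130:260,80:290].repeat(3,0).repeat(3,1))
W=cloud(a);z=W[...,2];m=(z>.022)&(z<.036);m[:170]=0;m[250:]=0;m[:,:98]=0;m[:,168:]=0
print(cv2.minAreaRect(W[m][:,:2].astype(np.float32)));s=env.sense();print(s['tool_pos'],s['wrist_force'],s['opening'])
E
```

```text
t: 3.6
tool_pos: [0.4815, 0.1942, 0.2651]
tool_rot: [[0.995, -0.098, 0.0], [-0.098, -0.995, 0.0], [0.0, -0.0, -1.0]]
wrist_force: [0.9, -0.2, -2.2]
opening: 0.201
t: 4.1
tool_pos: [0.4495, 0.3536, 0.2159]
tool_rot: [[0.995, -0.095, 0.003], [-0.095, -0.995, 0.002], [0.003, -0.002, -1.0]]
wrist_force: [-0.1, 0.3, -1.9]
opening: 0.202
((0.4511696696281433, 0.3500807583332062), (0.15124355256557465, 0.1806287169456482), 83.05741119384766)
[0.44747954 0.35244209 0.20900153] [-9.72688305e-01  2.21849204e-03 -7.91813693e+00] 0.200682178413286
```

View pics/top1.png

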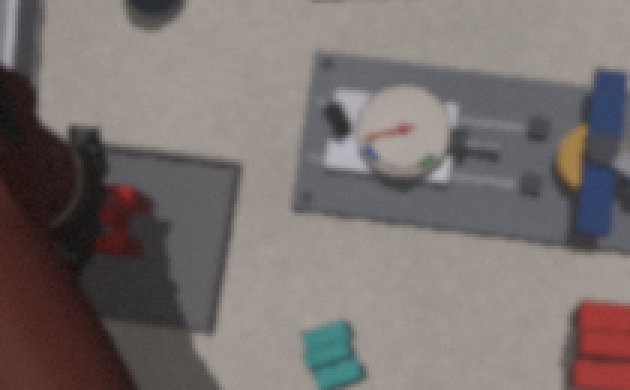

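The saddle is held over the tray, at (115,220) in the crop, and the rig is clear. Lowering it now.

```bash
python3 -m pendant '{"translation":[[0,-0.001,-0.03],[0,-0.001,-0.06],[0,-0.001,-0.09],[0,-0.001,-0.105],[0,-0.001,-0.112]],"dr":[[0,0,0],[0,0,0],[0,0,0],[0,0,0],[0,0,0]],"hand":[0,0,0,0,0]}'
python3 -m pendant '{"translation":[[0,0,-0.003],[0,0,-0.006],[0,0,-0.008],[0,0,-0.008],[0,0,-0.008]],"dr":[[0,0,0],[0,0,0],[0,0,0],[0,0,0],[0,0,0]],"hand":[0,0,0,0,0]}'
```

```text
t: 4.65
tool_pos: [0.4491, 0.349, 0.1014]
tool_rot: [[0.995, -0.098, -0.002], [-0.098, -0.995, -0.001], [-0.002, 0.001, -1.0]]
wrist_force: [0.5, -0.0, -1.7]
opening: 0.198
t: 5.15
tool_pos: [0.45, 0.3498, 0.0949]
tool_rot: [[0.995, -0.098, 0.001], [-0.098, -0.995, 0.0], [0.001, -0.0, -1.0]]
wrist_force: [-0.5, -0.9, -1.8]
opening: 0.2
```

```bash
python3 -m pendant '{"translation":[[0,0,-0.002],[0,0,-0.003],[0,0,-0.004],[0,0,-0.004],[0,0,-0.004]],"dr":[[0,0,0],[0,0,0],[0,0,0],[0,0,0],[0,0,0]],"hand":[0,0,0,0,0]}'
```

```text
t: 5.65
tool_pos: [0.4499, 0.3497, 0.0908]
tool_rot: [[0.995, -0.098, 0.001], [-0.098, -0.995, 0.0], [0.001, -0.0, -1.0]]
wrist_force: [-1.2, -0.7, 5.1]
opening: 0.203
```

```bash
python3 -m pendant '{"translation":[[0,0,0],[0,0,0],[0,0,0],[0,0,0.01],[0,0,0.04]],"dr":[[0,0,0],[0,0,0],[0,0,0],[0,0,0],[0,0,0]],"hand":[60,60,60,60,60]}'
python3 -m pendant '{"translation":[[0,0,0.04],[0,0,0.08],[0.01,-0.02,0.105],[0.03,-0.055,0.105],[0.05,-0.09,0.105]],"dr":[[0,0,0],[0,0,0],[0,0,0],[0,0,0],[0,0,0]],"hand":[60,60,60,60,60]}'
python3 -m pendant '{"translation":[[0.02,-0.035,0],[0.04,-0.07,0],[0.057,-0.095,0],[0.062,-0.102,-0.01],[0.062,-0.102,-0.03]],"dr":[[0,0,0],[0,0,-0.02],[0,0,-0.02],[0,0,-0.02],[0,0,-0.02]],"hand":[60,60,60,60,60]}'
python3 - <<'E'
from h import *
a=cap('side');b=cap('top');W=cloud(b);f=b['frame']
cv2.imwrite('pics/side2.png',cv2.resize(a['frame'][170:345,150:350],None,fx=3,fy=3))
hsv=cv2.cvtColor(f,cv2.COLOR_BGR2HSV);red=((hsv[...,0]<8)|(hsv[...,0]>172))&(hsv[...,1]>120)
m=red&(W[...,1]>.28)&(W[...,1]<.42)&(W[...,0]>.35)&(W[...,0]<.55);q=W[m];t=q[q[:,2]>.105]
print(m.sum(),q[:,2].max(),t.mean(0) if len(t) else 0); print(env.sense()['tool_pos'])
E
```

```text
t: 6.15
tool_pos: [0.4479, 0.3488, 0.1284]
tool_rot: [[0.995, -0.098, -0.005], [-0.098, -0.995, -0.002], [-0.004, 0.003, -1.0]]
wrist_force: [0.8, 0.7, 0.5]
opening: 0.601
t: 6.65
tool_pos: [0.5006, 0.2592, 0.2376]
tool_rot: [[0.995, -0.096, 0.003], [-0.096, -0.995, 0.001], [0.003, -0.001, -1.0]]
wrist_force: [-0.1, -0.2, 0.3]
opening: 0.602
t: 7.15
tool_pos: [0.5632, 0.1566, 0.2066]
tool_rot: [[0.993, -0.12, 0.003], [-0.12, -0.993, 0.0], [0.003, -0.0, -1.0]]
wrist_force: [-1.0, 0.7, 0.3]
opening: 0.603
146 0.12379710074315042 [0.44999682 0.35720041 0.11752848]
[0.56027008 0.15773837 0.20279706]
```

View pics/side2.png

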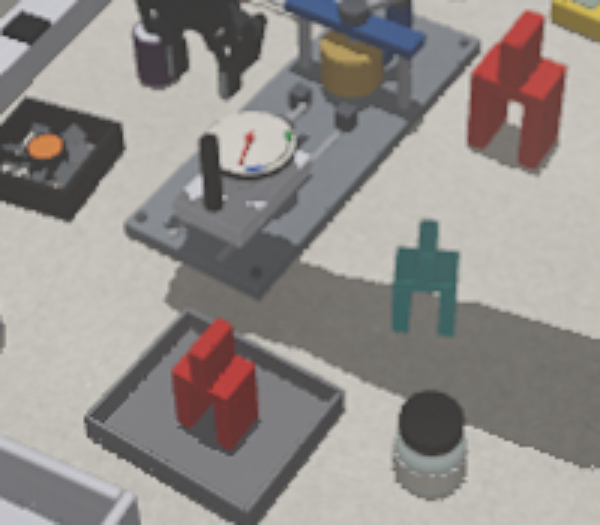

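The saddle stands upright in the tray at crop (215,385), and the post is at (210,170). Gripping the post next.

```bash
python3 -m pendant '{"translation":[[0,0.001,-0.03],[0,0.001,-0.06],[0,0.001,-0.085],[0,0.001,-0.096],[0,0.001,-0.096]],"dr":[[0,0,0],[0,0,0],[0,0,0],[0,0,0],[0,0,0]],"hand":[60,60,60,60,60]}'
python3 -m pendant '{"translation":[[0,0,0],[0,0,0],[0,0,0],[0,0,0],[0,0,0]],"dr":[[0,0,0],[0,0,0],[0,0,0],[0,0,0],[0,0,0]],"hand":[0,0,0,0,0]}'
```

```text
t: 7.75
tool_pos: [0.5606, 0.1592, 0.1085]
tool_rot: [[0.993, -0.117, -0.002], [-0.117, -0.993, -0.0], [-0.002, 0.0, -1.0]]
wrist_force: [-0.3, 0.3, 0.8]
opening: 0.602
t: 8.25
tool_pos: [0.5647, 0.1587, 0.1118]
tool_rot: [[0.993, -0.118, 0.007], [-0.118, -0.993, 0.0], [0.007, -0.001, -1.0]]
wrist_force: [9.5, 0.3, -0.9]
opening: 0.215
```

```bash
python3 -m pendant '{"translation":[[0.002,-0.008,0],[0,-0.024,0],[-0.002,-0.04,0],[-0.004,-0.056,0],[-0.006,-0.068,0]],"dr":[[0,0,0],[0,0,0],[0,0,0],[0,0,0],[0,0,0]],"hand":[0,0,0,0,0]}'
python3 -m pendant '{"translation":[[-0.001,-0.004,0],[-0.001,-0.008,0],[-0.0015,-0.012,0],[-0.0015,-0.012,0],[-0.0015,-0.012,0]],"dr":[[0,0,0],[0,0,0],[0,0,0],[0,0,0],[0,0,0]],"hand":[0,0,0,0,0]}'
```

```text
t: 8.75
tool_pos: [0.557, 0.0911, 0.1118]
tool_rot: [[0.993, -0.117, 0.004], [-0.117, -0.993, 0.002], [0.004, -0.003, -1.0]]
wrist_force: [3.6, 7.0, 4.1]
opening: 0.213
t: 9.25
tool_pos: [0.5563, 0.0851, 0.1118]
tool_rot: [[0.994, -0.113, 0.006], [-0.113, -0.993, 0.013], [0.005, -0.013, -1.0]]
wrist_force: [8.8, 35.7, 3.1]
opening: 0.215
```

```bash
python3 -m pendant '{"translation":[[0,0.002,0],[0,0.004,0],[0,0.004,0],[0,0.004,0],[0,0.004,0]],"dr":[[0,0,0],[0,0,0],[0,0,0],[0,0,0],[0,0,0]],"hand":[0,0,30,60,60]}'
python3 -m pendant '{"translation":[[0,0,0.03],[0,0,0.07],[0,0,0.11],[0,0,0.12],[-0.04,-0.02,0.12]],"dr":[[0,0,0],[0,0,0],[0,0,0],[0,0,0],[0,0,0]],"hand":[60,60,60,60,60]}'
python3 -m pendant '{"translation":[[-0.02,-0.045,0],[-0.02,-0.09,0],[-0.02,-0.135,0],[-0.02,-0.18,0],[-0.02,-0.21,0]],"dr":[[0,0,0],[0,0,0],[0,0,0],[0,0,0],[0,0,0]],"hand":[60,60,60,60,60]}'
python3 - <<'E'
from h import *
b=cap('top');W=cloud(b);np.savez('v1.npz',W=W,f=b['frame']);z=W[...,2]
for n,(x,y,lo,hi,r) in dict(post=(.553,.08,.132,.146,.02),crank=(.504,-.1505,.185,.205,.02)).items():
    m=(z>lo)&(z<hi)&(np.hypot(W[...,0]-x,W[...,1]-y)<r);q=W[m];print(n,m.sum(),q.mean(0).round(4) if m.sum() else 0)
cv2.imwrite('pics/top3.png',cv2.resize(b['frame'][140:225,180:345],None,fx=4.5,fy=4.5,interpolation=cv2.INTER_CUBIC));print(env.sense()['tool_pos'])
E
```

```text
t: 9.75
tool_pos: [0.5543, 0.0824, 0.1097]
tool_rot: [[0.993, -0.118, 0.0], [-0.118, -0.993, -0.0], [0.0, 0.0, -1.0]]
wrist_force: [-0.6, -0.3, -1.2]
opening: 0.595
t: 10.25
tool_pos: [0.5168, 0.0627, 0.2292]
tool_rot: [[0.993, -0.117, 0.001], [-0.117, -0.993, 0.0], [0.001, -0.0, -1.0]]
wrist_force: [-1.9, -1.3, -0.2]
opening: 0.601
t: 10.75
tool_pos: [0.4935, -0.1502, 0.2289]
tool_rot: [[0.993, -0.12, -0.0], [-0.12, -0.993, -0.0], [-0.0, 0.0, -1.0]]
wrist_force: [0.2, 1.0, 0.7]
opening: 0.6
post 35 [0.5542 0.0844 0.1398]
crank 0 0
[ 0.49354859 -0.15330835  0.22849424]
```

View pics/top3.png

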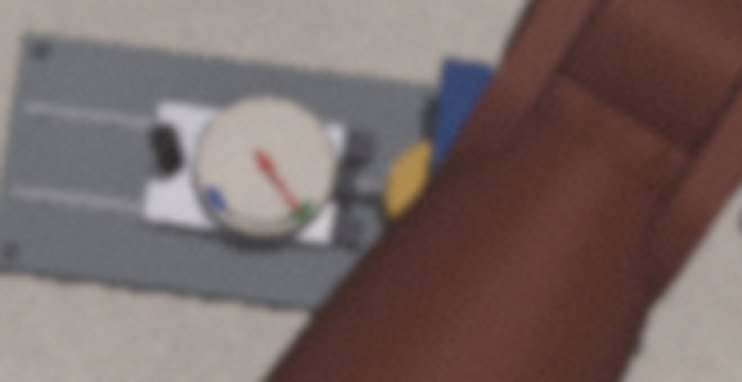

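The carriage plate is against its stops, at crop (355,190). The post travelled 73.5 mm, and the needle already points at green, at (300,212). Next I'll grip the crank and set up a needle reader.

```bash
cat >> h.py <<'E'
def needle(c,post,save=None):
    f=c['frame'];hsv=cv2.cvtColor(f,cv2.COLOR_BGR2HSV)
    red=((hsv[...,0]<10)|(hsv[...,0]>170))&(hsv[...,1]>90)
    ctr=np.array(post)-.065*np.array([.115,.993])
    P=[]
    for v,u in zip(*np.nonzero(red)):
        p=px2w(c,u,v,height=.092)[:2]-ctr
        if np.hypot(*p)<.044:P.append(p)
    P=np.array(P);d=P[np.hypot(*P.T)>.012].mean(0) if len(P) else [np.nan]*2
    return len(P),np.arctan2(d[1],d[0])
E
python3 - <<'E'
from h import *
b=cap('top');d=np.load('v0.npz')
c0=dict(b);c0['frame']=d['ft']
n0,a0=needle(c0,(.5625,.1574));n,a=needle(b,(.5542,.0844));print(n0,a0,n,a,(a-a0)%(2*np.pi))
E
python3 -m pendant '{"translation":[[0.010,0.002,0],[0.010,0.002,-0.02],[0.010,0.002,-0.045],[0.010,0.002,-0.065],[0.010,0.002,-0.076]],"dr":[[0,0,0],[0,0,0],[0,0,0],[0,0,0],[0,0,0]],"hand":[60,60,60,60,60]}'
python3 -m pendant '{"translation":[[0,0,0],[0,0,0],[0,0,0],[0,0,0],[0,0,0]],"dr":[[0,0,0],[0,0,0],[0,0,0],[0,0,0],[0,0,0]],"hand":[60,0,0,0,0]}'
```

```text
6 nan 5 nan nan
t: 11.35
tool_pos: [0.504, -0.1435, 0.1514]
tool_rot: [[0.993, -0.116, -0.002], [-0.116, -0.993, 0.001], [-0.002, -0.001, -1.0]]
wrist_force: [-0.1, 0.3, -0.9]
opening: 0.599
t: 11.85
tool_pos: [0.5051, -0.1455, 0.1549]
tool_rot: [[0.993, -0.118, 0.003], [-0.118, -0.993, -0.001], [0.003, 0.0, -1.0]]
wrist_force: [0.4, 2.9, 5.4]
opening: 0.242h.py:36: RuntimeWarning: Mean of empty slice.
  P=np.array(P);d=P[np.hypot(*P.T)>.012].mean(0) if len(P) else [np.nan]*2
  ret = um.true_divide(
```

```bash
sed -i "s/red=((hsv\[...,0\]<10).*/F=f.astype(int);red=F[...,2]-F[...,:2].max(-1)>25/" h.py
python3 - <<'E'
from h import *
b=cap('top');d=np.load('v0.npz')
c0=dict(b);c0['frame']=d['ft']
n0,a0=needle(c0,(.5625,.1574));n,a=needle(b,(.5542,.0844));print(n0,a0,n,a,(a-a0)%(2*np.pi))
c1=dict(b);c1['frame']=np.load('v1.npz')['f'];print(needle(c1,(.5542,.0844)))
A=np.radians(-121.2+15*np.arange(0,49));P=.055*np.stack([np.cos(A),np.sin(A)],1)
for k in range(0,24,5):print(np.round(P[k+1:k+6]-P[k],3).tolist())
E
```

```text
43 1.813744505481055 41 -2.4527221466442106 2.016718655054321
(41, np.float64(-2.4601236689332424))
[[0.013, -0.006], [0.027, -0.008], [0.042, -0.006], [0.055, -0.001], [0.067, 0.007]]
[[0.009, 0.011], [0.015, 0.024], [0.017, 0.039], [0.015, 0.053], [0.01, 0.066]]
[[-0.009, 0.012], [-0.02, 0.021], [-0.033, 0.026], [-0.047, 0.028], [-0.061, 0.027]]
[[-0.013, -0.005], [-0.025, -0.014], [-0.034, -0.025], [-0.04, -0.038], [-0.042, -0.052]]
[[0.002, -0.014], [0.007, -0.028], [0.015, -0.039], [0.026, -0.048], [0.04, -0.054]]
```

```bash
python3 -m pendant '{"translation":[[0.013,-0.006,0],[0.027,-0.008,0],[0.042,-0.006,0],[0.055,-0.001,0],[0.067,0.007,0]],"dr":[[0,0,0],[0,0,0],[0,0,0],[0,0,0],[0,0,0]],"hand":[0,0,0,0,0]}'
python3 - <<'E'
from h import *
b=cap('top');n,a=needle(b,(.5542,.0844));print(n,(a-1.814)%(2*np.pi));s=env.sense();print(s['tool_pos'],s['wrist_force'],s['opening'])
E
```

```text
t: 12.4
tool_pos: [0.5726, -0.14, 0.1549]
tool_rot: [[0.993, -0.119, 0.002], [-0.119, -0.993, -0.003], [0.003, 0.003, -1.0]]
wrist_force: [-0.7, -1.3, 6.7]
opening: 0.244
50 1.7167134748435773
[ 0.57386391 -0.13848071  0.15489558] [ 5.38620883 -1.43934144  5.41438399] 0.2457757974122454
```

```bash
python3 -m pendant '{"translation":[[0.009,0.011,0],[0.015,0.024,0],[0.017,0.039,0],[0.015,0.053,0],[0.01,0.066,0]],"dr":[[0,0,0],[0,0,0],[0,0,0],[0,0,0],[0,0,0]],"hand":[0,0,0,0,0]}'
cat > n.py <<'E'
from h import *
b=cap('top');n,a=needle(b,(.5542,.0844));s=env.sense();print(n,'needle',((a-1.814)%(2*np.pi)).round(3),s['tool_pos'].round(4),s['wrist_force'].round(1),s['opening'].round(3))
cv2.imwrite('pics/last.png',b['frame'])
E
python3 n.py
python3 -m pendant '{"translation":[[-0.009,0.012,0],[-0.02,0.021,0],[-0.033,0.026,0],[-0.047,0.028,0],[-0.061,0.027,0]],"dr":[[0,0,0],[0,0,0],[0,0,0],[0,0,0],[0,0,0]],"hand":[0,0,0,0,0]}'
python3 n.py
```

```text
t: 12.95
tool_pos: [0.583, -0.0721, 0.1549]
tool_rot: [[0.993, -0.118, 0.004], [-0.118, -0.993, -0.001], [0.005, 0.0, -1.0]]
wrist_force: [1.5, -0.7, 5.9]
opening: 0.242
t: 13.5
tool_pos: [0.5209, -0.046, 0.1548]
tool_rot: [[0.993, -0.118, 0.003], [-0.118, -0.993, -0.002], [0.003, 0.002, -1.0]]
wrist_force: [4.4, -9.3, 4.7]
opening: 0.239Traceback (most recent call last):
  File "n.py", line 2, in <module>
    b=cap('top');n,a=needle(b,(.5542,.0844));s=env.sense();print(n,'needle',((a-1.814)%(2*np.pi)).round(3),s['tool_pos'].round(4),s['wrist_force'].round(1),s['opening'].round(3))
                                                                                                                                                            ^^^^^^^^^^^^^^^^^^
AttributeError: 'float' object has no attribute 'round'
Traceback (most recent call last):
  File "n.py", line 2, in <module>
    b=cap('top');n,a=needle(b,(.5542,.0844));s=env.sense();print(n,'needle',((a-1.814)%(2*np.pi)).round(3),s['tool_pos'].round(4),s['wrist_force'].round(1),s['opening'].round(3))
                                                                                                                                                            ^^^^^^^^^^^^^^^^^^
AttributeError: 'float' object has no attribute 'round'
```

```bash
sed -i "s/,s\['opening'\].round(3)/,s['opening']/" n.py; python3 n.py
```

```text
555 needle 2.696 [ 0.52   -0.0466  0.1549] [-0.5 -2.1  6.3] 0.24234345815983369
```

```bash
python3 -m pendant '{"translation":[[-0.013,-0.005,0],[-0.025,-0.014,0],[-0.034,-0.025,0],[-0.04,-0.038,0],[-0.042,-0.052,0]],"dr":[[0,0,0],[0,0,0],[0,0,0],[0,0,0],[0,0,0]],"hand":[0,0,0,0,0]}'
python3 n.py
python3 - <<'E'
import cv2
f=cv2.imread('pics/last.png');cv2.imwrite('pics/l4.png',cv2.resize(f[120:250,180:345],None,fx=4,fy=4))
E
```

```text
t: 14.1
tool_pos: [0.4799, -0.0983, 0.1549]
tool_rot: [[0.993, -0.118, 0.006], [-0.117, -0.993, -0.001], [0.006, 0.0, -1.0]]
wrist_force: [13.5, 2.3, 1.3]
opening: 0.239
40 needle 1.776 [ 0.4801 -0.1001  0.1549] [ 7.4 -3.1  4.5] 0.24263180853022323
```

View pics/l4.png

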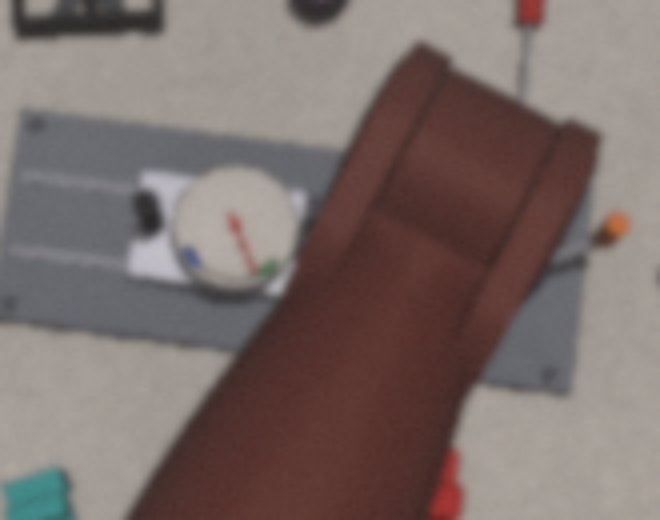

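The arm hides the crank, but the dial is clear. At about 300° round the needle is at (255,270), just short of green, so the peak should be near 345°. Going on 45°.

```bash
python3 -m pendant '{"translation":[[0.002,-0.014,0],[0.007,-0.028,0],[0.015,-0.039,0],[0.015,-0.039,0],[0.015,-0.039,0]],"dr":[[0,0,0],[0,0,0],[0,0,0],[0,0,0],[0,0,0]],"hand":[0,0,0,0,0]}'
python3 n.py
```

```text
t: 14.65
tool_pos: [0.4948, -0.1369, 0.1549]
tool_rot: [[0.993, -0.118, 0.004], [-0.118, -0.993, -0.001], [0.004, 0.0, -1.0]]
wrist_force: [6.0, 2.2, 5.8]
opening: 0.243
40 needle 2.043 [ 0.4947 -0.1368  0.1549] [5.3 1.3 6.3] 0.24264668686122712
```

The needle reads about 2.04, essentially the peak. Releasing and moving over the clamp knob.

```bash
python3 -m pendant '{"translation":[[0,0,0],[0,0,0],[0,0,0],[0,0,0],[0,0,0.03]],"dr":[[0,0,0],[0,0,0],[0,0,0],[0,0,0],[0,0,0]],"hand":[30,60,60,60,60]}'
python3 -m pendant '{"translation":[[0,0,0.03],[0,0,0.055],[0.015,-0.035,0.055],[0.033,-0.075,0.055],[0.05,-0.115,0.045]],"dr":[[0,0,0],[0,0,0],[0,0,0],[0,0,0],[0,0,0]],"hand":[60,60,60,60,60]}'
python3 n.py
```

```text
t: 15.2
tool_pos: [0.4911, -0.1353, 0.1798]
tool_rot: [[0.993, -0.118, -0.006], [-0.118, -0.993, 0.003], [-0.006, -0.003, -1.0]]
wrist_force: [0.6, 0.3, 0.5]
opening: 0.595
t: 15.7
tool_pos: [0.5443, -0.253, 0.2298]
tool_rot: [[0.993, -0.117, 0.002], [-0.117, -0.993, -0.002], [0.003, 0.002, -1.0]]
wrist_force: [0.6, 0.3, 0.5]
opening: 0.598
43 needle 2.053 [ 0.5446 -0.2582  0.2244] [-3.2 -2.5 -2.5] 0.5989316315180111
```

```bash
python3 -m pendant '{"translation":[[0,-0.004,-0.035],[0,-0.004,-0.07],[0,-0.004,-0.10],[0,-0.004,-0.12],[0,-0.004,-0.12]],"dr":[[0,0,0],[0,0,0],[0,0,0],[0,0,0],[0,0,0]],"hand":[60,60,60,60,60]}'
python3 -m pendant '{"translation":[[0,0,0],[0,0,0],[0,0,0],[0,0,0],[0,0,0]],"dr":[[0,0,0],[0,0,0],[0,0,0],[0,0,0],[0,0,0]],"hand":[60,0,0,0,0]}'
```

```text
t: 16.25
tool_pos: [0.5412, -0.2539, 0.1047]
tool_rot: [[0.993, -0.118, -0.005], [-0.118, -0.993, 0.004], [-0.005, -0.003, -1.0]]
wrist_force: [-0.4, 0.4, -0.2]
opening: 0.599
t: 16.75
tool_pos: [0.5442, -0.2562, 0.1102]
tool_rot: [[0.993, -0.118, 0.003], [-0.118, -0.993, -0.002], [0.003, 0.002, -1.0]]
wrist_force: [2.0, -1.8, 6.0]
opening: 0.189
```

Gripped (16 mm). Swinging it over.

```bash
python3 -m pendant '{"translation":[[-0.0125,-0.004,0],[-0.026,-0.005,0],[-0.039,-0.0035,0],[-0.051,0.001,0],[-0.062,0.008,0]],"dr":[[0,0,0],[0,0,0],[0,0,0],[0,0,0],[0,0,0]],"hand":[0,0,0,0,0]}'
python3 -m pendant '{"translation":[[-0.005,0.005,0],[-0.009,0.009,0],[-0.011,0.012,0],[-0.011,0.012,0],[-0.011,0.012,0]],"dr":[[0,0,0],[0,0,0],[0,0,0],[0,0,0],[0,0,0]],"hand":[0,0,0,0,0]}'
```

```text
t: 17.25
tool_pos: [0.482, -0.251, 0.1104]
tool_rot: [[0.993, -0.12, 0.003], [-0.12, -0.993, -0.008], [0.004, 0.007, -1.0]]
wrist_force: [1.8, -12.9, 2.7]
opening: 0.191
t: 17.75
tool_pos: [0.4757, -0.2439, 0.1107]
tool_rot: [[0.993, -0.121, 0.012], [-0.121, -0.993, -0.017], [0.014, 0.015, -1.0]]
wrist_force: [28.6, -39.7, -22.8]
opening: 0.194
```

```bash
python3 -m pendant '{"translation":[[0.002,-0.002,0],[0.004,-0.005,0],[0.004,-0.005,0],[0.004,-0.005,0],[0.004,-0.005,0]],"dr":[[0,0,0],[0,0,0],[0,0,0],[0,0,0],[0,0,0]],"hand":[0,0,30,60,60]}'
python3 -m pendant '{"translation":[[0,0,0.03],[0,0,0.07],[0,0,0.11],[0,-0.02,0.13],[-0.02,-0.05,0.13]],"dr":[[0,0,0],[0,0,0],[0,0,0],[0,0,0],[0,0,0]],"hand":[60,60,60,60,60]}'
python3 -m pendant '{"translation":[[-0.02,-0.04,0],[-0.04,-0.08,0],[-0.06,-0.12,0],[-0.08,-0.16,0],[-0.09,-0.18,0]],"dr":[[0,0,0],[0,0,0],[0,0,0],[0,0,0],[0,0,0]],"hand":[60,60,60,60,60]}'
python3 n.py;python3 - <<'E'
from h import *
c=cap('top');W=cloud(c);z=W[...,2]
for n,(x,y,lo,hi,r) in dict(post=(.5542,.0844,.132,.146,.02),crank=(.497,-.147,.185,.205,.025),knob=(.475,-.242,.126,.146,.025),rib=(.45,.35,.11,.13,.03)).items():
    m=(z>lo)&(z<hi)&(np.hypot(W[...,0]-x,W[...,1]-y)<r);q=W[m];print(n,m.sum(),q.mean(0).round(4) if m.sum() else 0)
cv2.imwrite('pics/top5.png',cv2.resize(c['frame'],(800,600),interpolation=cv2.INTER_CUBIC))
E
```

```text
t: 18.25
tool_pos: [0.4739, -0.2398, 0.1082]
tool_rot: [[0.993, -0.117, -0.0], [-0.117, -0.993, 0.001], [-0.0, -0.001, -1.0]]
wrist_force: [-0.0, -0.9, -0.2]
opening: 0.602
t: 18.75
tool_pos: [0.4562, -0.2905, 0.2421]
tool_rot: [[0.993, -0.114, 0.004], [-0.114, -0.993, -0.003], [0.005, 0.003, -1.0]]
wrist_force: [0.0, -0.4, -0.1]
opening: 0.599
t: 19.25
tool_pos: [0.3622, -0.4725, 0.2377]
tool_rot: [[0.993, -0.12, -0.001], [-0.12, -0.993, 0.0], [-0.001, -0.0, -1.0]]
wrist_force: [0.1, 0.8, 0.3]
opening: 0.602
42 needle 2.053 [ 0.3613 -0.4742  0.2374] [-2.4 -1.1 -1.2] 0.5948589585894433
post 38 [0.5541 0.084  0.1397]
crank 50 [ 0.4924 -0.1416  0.1957]
knob 31 [ 0.4745 -0.2404  0.1382]
rib 96 [0.4494 0.3499 0.1185]
```

View pics/top5.png

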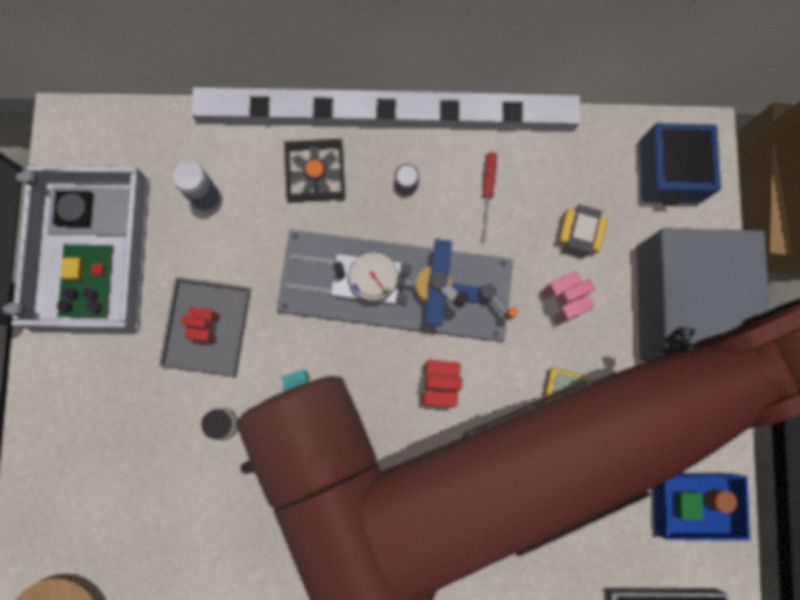

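The final view shows the saddle in the tray (198,324), the carriage at its stop, the needle on green and the knob swung over (512,312). The bystanders look where they were, apart from the multimeter, which the arm partly covers. Handing in.

```bash
python3 -c "
from h import *
s=env.sense();print(s['t'],s['wrist_force'].round(1),abs(s['qd']).max());print(env.finish_job())"
```

```text
19.35 [ 0.1 -0.3  0.5] 0.05389566271015217
the job is handed in; nothing more can be done
None
```

I carried out all the steps and handed the job in at 19.35 s of the 72 s allowed. No verdict is reported, so what follows rests on my own measurements.

- **Saddle:** it stands upright in the tray, with its rib centre within about 2 mm of the tray's centre.
- **Carriage:** I pushed it about 73.5 mm until it met its stop at about 36 N, and it stayed there afterwards.
- **Needle:** I turned the crank about 345° in one continuous sweep. The last image reading was 2.05 rad, in the green band, against the stated peak of 2.00.
- **Clamp:** I swung it to its stop at about 50 N and let go. The knob is within 2 mm of where the shut position should be, about 1.57 rad.
- **Robot:** it was well clear of everything at hand-in.

**Not directly seen:**
- **Blue band:** the arm hid the dial on the low side of the turn, so I inferred the drop into it from the full sweep.
- **Rejected readings:** I discarded one needle reading (2.70) because the arm covered the dial. I also distrusted one (1.72 at 75°) that did not fit the expected curve.
- **Bystanders:** I checked them by eye only. They looked unmoved, but the arm partly covered the multimeter in the last picture.

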